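Put the microscope objectives away on their colour-coded stand

TASK

Put the four clean microscope objectives (red, yellow, green and blue ring) away on the black stand, each standing upright and fully down in the seat whose collar has the colour of its ring. Keep them upright, set them down gently rather than dropping them, and let go. Leave the white-ringed objective where it stands in its glass dish: it still has oil on it.

Things in the scene. Friction and masses are not known exactly. Their poses are not given: they have to be found in the camera images.
- obj_red_mid (a point): microscope objective with a red colour ring: a satin-steel lens barrel 54 mm tall, standing upright and loose on its thread end, front lens up. Foot (thread) 25 mm across; straight barrel 29.4 mm across from 5 mm to 32 mm above the foot, then the red ring slopes in to an 18 mm nose. About 0.17 kg. This point is on its axis, half-way up (27 mm above the foot); z points up through the front lens
- obj_yellow_mid (a point): microscope objective with a yellow colour ring: a satin-steel lens barrel 56 mm tall, standing upright and loose on its thread end, front lens up. Foot (thread) 25 mm across; straight barrel 29.4 mm across from 5 mm to 34 mm above the foot, then the yellow ring slopes in to an 18 mm nose. About 0.17 kg. This point is on its axis, half-way up (28 mm above the foot); z points up through the front lens
- obj_green_mid (a point): microscope objective with a green colour ring: a satin-steel lens barrel 60 mm tall, standing upright and loose on its thread end, front lens up. Foot (thread) 25 mm across; straight barrel 29.4 mm across from 5 mm to 36 mm above the foot, then the green ring slopes in to an 18 mm nose. About 0.17 kg. This point is on its axis, half-way up (30 mm above the foot); z points up through the front lens
- obj_blue_mid (a point): microscope objective with a blue colour ring: a satin-steel lens barrel 62 mm tall, standing upright and loose on its thread end, front lens up. Foot (thread) 25 mm across; straight barrel 29.4 mm across from 5 mm to 37 mm above the foot, then the blue ring slopes in to an 18 mm nose. About 0.17 kg. This point is on its axis, half-way up (31 mm above the foot); z points up through the front lens
- seat_red_floor (a point): seat with a red collar, one of four set in a square (80 mm apart) on the black objective stand (176 x 176 mm, top 12 mm above the bench, fixed): a shallow round recess 44 mm wide and 5 mm deep inside a 56 mm round collar (coloured, with a thin metal edge). This point is the centre of the recess floor, 16 mm above the bench; the collar's rim is 5 mm above it; z points up
- seat_yellow_floor (a point): seat with a yellow collar, one of four set in a square (80 mm apart) on the black objective stand (176 x 176 mm, top 12 mm above the bench, fixed): a shallow round recess 44 mm wide and 5 mm deep inside a 56 mm round collar (coloured, with a thin metal edge). This point is the centre of the recess floor, 16 mm above the bench; the collar's rim is 5 mm above it; z points up
- seat_green_floor (a point): seat with a green collar, one of four set in a square (80 mm apart) on the black objective stand (176 x 176 mm, top 12 mm above the bench, fixed): a shallow round recess 44 mm wide and 5 mm deep inside a 56 mm round collar (coloured, with a thin metal edge). This point is the centre of the recess floor, 16 mm above the bench; the collar's rim is 5 mm above it; z points up
- seat_blue_floor (a point): seat with a blue collar, one of four set in a square (80 mm apart) on the black objective stand (176 x 176 mm, top 12 mm above the bench, fixed): a shallow round recess 44 mm wide and 5 mm deep inside a 56 mm round collar (coloured, with a thin metal edge). This point is the centre of the recess floor, 16 mm above the bench; the collar's rim is 5 mm above it; z points up
- obj_white_mid (a point): the oily objective, with a white ring: same shape, 62 mm tall, standing upright in a loose round glass dish 60 mm across and 12 mm high (floor 2.5 mm thick); it stays there. This point is on its axis, 31 mm above its foot. Black eyepieces (37 mm across, 50 mm tall) and a brown dropper bottle (27 mm across, 66 mm tall) also stand among the objectives; at the start none of these things, dish included, stand closer than 74 mm from centre to centre

How it is judged:
By the outcome, as a careful person would: the job done as asked, in the order asked, and still so for the second after the job is handed in, with the robot touching nothing.
It also fails if it takes over 96 s, if anything falls off the work surface, if the arm or the gripper's body presses on something with over 40 N, if the wrist force passes 120 N, or if a joint passes its speed limit or range.

ROBOT

A 6-joint arm with a two-finger parallel gripper is mounted at the origin on the work surface. World frame = base frame: x ahead of the robot, y to its left, z up, the work surface at z = 0. Lengths are in m, angles in rad, forces in N, time in s.
With the tool pointing down it reaches from about 0.225 to 0.875 m from the base axis. Payload 3.4 kg.
Tool frame: the origin (TCP) lies at the very end of the fingers, on their centre line; the grasp point (between the pads) lies 19 mm behind it; z points along the fingers, x is the direction in which the jaws open and shut, and the axes are right-handed (so a half turn about z gives the same grasp; the last joint's range is limited). The gripper opens to 85 mm and grips with 20 to 120 N. Pads are 22 mm wide; open, the fingers measure 114 mm over their backs; the gripper's body (76 mm by 85 mm) begins 54 mm behind the grasp point. The pads swing forward as they close: fully open they stand 13 mm farther back than shut.
Start: joints at [-1.328, 0.276, 1.505, -0, 1.361, -0.121], TCP at [0.205, -0.537, 0.231] pointing down, gripper open.
Joint ranges: [-2.89, 2.89], [-0.75, 2.08], [0.22, 2.7], [-1.18, 4.32], [0.11, 2.71], [-2.7, 2.7]. Speed limits (rad/s): [2.57, 2.57, 3.14, 3.14, 3.14, 3.14].

INTERFACE

Orientations are given as a unit quaternion [w, x, y, z].
In Python, from rig import manip gives the robot as it stands.
- The arm moves only by the tool send_rows, never from a script. Its argument "increments" is a list of rows, each a list of 5 numbers: the opening, from 0 (shut) to 1 (fully open), then the shift along the tool's x, y, z in m, then the turn about the tool's z in rad. A call has 1 to 8 rows; each row shifts and turns the commanded pose from where the row before left it, along the tool's axes as they then stand; what a row does not reach is not made up. A row lasts 1/8 s, in which the tool goes at most 62.5 mm and 10.7 degrees, less where a joint would pass 70% of its speed; a pose out of reach is approached as far as the arm can. A call is refused whole if a number of a shift passes 0.0625 or a number of a turn 0.188, either way. A call with a gripper value outside its range is refused whole. The fingers move at their own pace and stop on an object; "squeeze" is the grip in N (left out, the last holds). Time passes only in rows, so rows that do not move let the fingers close. It gives the time, the measured TCP pose, the force and the opening at its end, in the units of the state.
- manip.get_state(): the state, without advancing time (a new reading comes with each control period).
- manip.get_image(name): name is "scene" or "side" or "wrist"; returns the picture (480x640x3 uint8, red, green, blue); there is no depth.
- manip.calibration(name): a dict with "fx", "fy", "cx", "cy" (pixels), "distortion" ([k1, k2, p1, p2, k3] as OpenCV has them; the pictures are not rectified), "camera_from_world" (4x4, takes a point from world to camera coordinates). Camera axes: x right, y up, looking along -z (the intrinsics and any distortion apply to the point x, -y, -z); pixel columns grow to the right and rows downward; lengths in m; the calibration is good to about 2 mm. A picture is of the moment at which its call begins: read the wrist's pose just before it. calibration takes no time and is no camera call; for the wrist camera it gives the pose at the moment of the call.
- manip.sign_off(): hands the job in, once; it reports no verdict.
The state is a dict: "clock": time; "qpos": joint angles; "qd": joint speeds; "effort": joint torques, N m; "position": TCP position; "ee_rot": TCP orientation; "contact_force": force on the tool from outside, world axes, zero at the start; "moment": the same for the moment, N m; "width": finger opening in m.
Only numpy, scipy, OpenCV 4.12 (cv2) and the standard library are available. Lean on these libraries where they do the work, as an engineer would, in place of code of your own. Each camera call takes 0.05 s, during which the arm holds its last target.

## Working session

There is one attempt and no reset: what is moved stays moved. The work goes in short steps, Python scripts to look and compute and a tool call to move; the robot and the scene stay as the last step left them, time stands still between calls to the robot, and variables do not carry over. Pictures are saved under pics/ and viewed, and the job is handed in when it is done.

Besides the shell and the picture viewer there is one more tool, called as name([rows], argument=value, ...), one row to a line, values as JSON. send_rows: Moves the arm, as the interface text tells. Its arguments: {"type":"object","properties":{"increments":{"type":"array","items":{"type":"array","items":{"type":"number"}}},"squeeze":{"type":"number"}},"required":["increments"]}

```bash
mkdir -p pics; ls; python3 - <<'E'
from rig import manip
import cv2
print(manip.get_state())
for n in ["scene","side","wrist"]:
    c=manip.calibration(n); print(n,c)
    cv2.imwrite(f"pics/{n}0.png",manip.get_image(n)[:,:,::-1])
E
```

```text
pics
{'clock': 0.0, 'qpos': array([-1.32800017e+00,  2.76596372e-01,  1.50612478e+00, -2.21525385e-05,
        1.36069170e+00, -1.20980484e-01]), 'qd': array([-2.69671585e-04,  1.17234653e-03, -9.33001394e-04, -1.14881993e-03,
       -2.38148709e-05, -7.37505643e-04]), 'effort': array([-3.56100109e-04, -4.16778767e+01, -2.45808059e+01, -2.80398481e-04,
        1.10450661e-02,  7.78176542e-06]), 'position': array([ 0.20446012, -0.5368619 ,  0.23044225]), 'ee_rot': array([-5.95060808e-04,  8.23349705e-01, -5.67533641e-01, -6.88693560e-04]), 'contact_force': array([0.69574573, 0.47494933, 0.69229128]), 'moment': array([ 0.00603431, -0.02089966, -0.02160926]), 'width': 0.08560918038090154}
scene {'fx': 434.85413594743005, 'fy': 434.85413594743005, 'cx': 323.4520676279497, 'cy': 238.84712324726715, 'distortion': array([-0.06918712,  0.        ,  0.        ,  0.        ,  0.        ]), 'camera_from_world': array([[-0.31239926,  0.94962819, -0.02475889,  0.19534554],
       [-0.56774667, -0.1657485 ,  0.80634432,  0.25950711],
       [ 0.76162354,  0.26595815,  0.59092795, -1.2886957 ],
   
[... 284 characters left out ...]
 0.91936289, -0.39322189,  0.01218285, -0.51016589],
       [ 0.28852182,  0.69497646,  0.65860677, -0.23225409],
       [-0.26744539, -0.60198361,  0.75238866, -0.8512432 ],
       [ 0.        ,  0.        ,  0.        ,  1.        ]])}
wrist {'fx': 368.5551911882055, 'fy': 368.5551911882055, 'cx': 321.3192537845791, 'cy': 243.59724086230617, 'distortion': array([-0.06757216,  0.        ,  0.        ,  0.        ,  0.        ]), 'camera_from_world': array([[ 0.35524048, -0.93477406, -0.00128703, -0.57456271],
       [ 0.89336701,  0.33990924, -0.29386578,  0.03721508],
       [ 0.27513558,  0.10324322,  0.95584583, -0.37969111],
       [ 0.        ,  0.        ,  0.        ,  1.        ]])}
```

View pics/scene0.png

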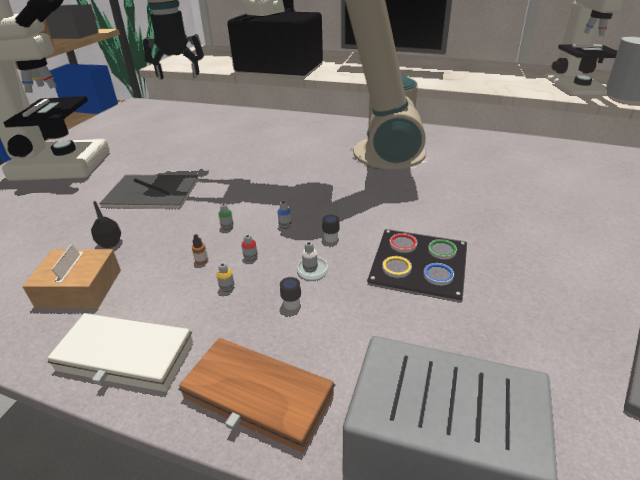

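View pics/side0.png

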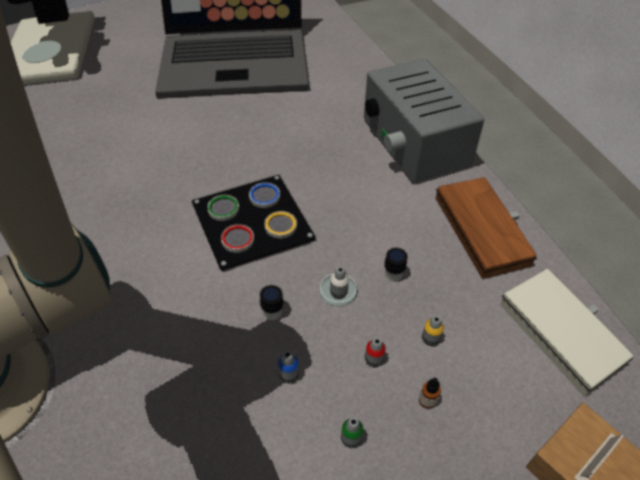

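View pics/wrist0.png

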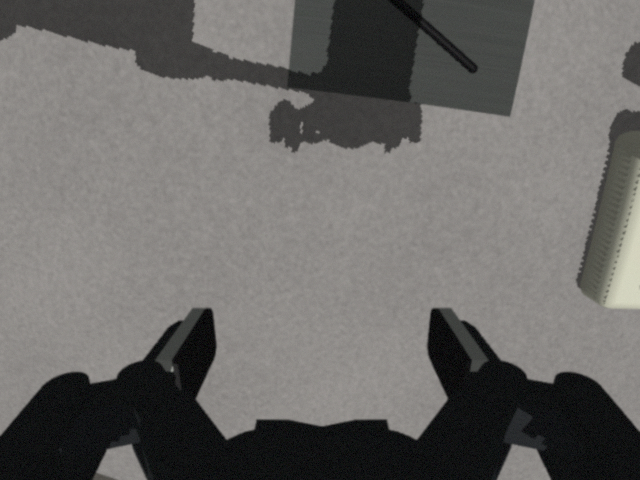

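The scene view shows the red objective at (249,247), yellow (224,277), green (225,216), blue (285,214) and white in its dish (309,257). The eyepieces are at (330,228) and (290,293), the bottle at (199,250), and the stand at (420,262). The wrist view shows no targets yet. Next I'll measure by colour masks and triangulate.

```bash
cat > h.py <<'E'
import cv2, numpy as np
def ray(c,uv):
    K=np.array([[c['fx'],0,c['cx']],[0,c['fy'],c['cy']],[0,0,1]])
    n=cv2.undistortPoints(np.array([[uv]],float),K,np.array(c['distortion']))[0,0]
    T=np.array(c['camera_from_world']);R=T[:3,:3]
    d=R.T@np.array([n[0],-n[1],-1.]); return -R.T@T[:3,3], d/np.linalg.norm(d)
def plane(c,uv,z):
    o,d=ray(c,uv); return o+d*(z-o[2])/d[2]
def proj(c,p):
    T=np.array(c['camera_from_world']);q=T[:3,:3]@np.array(p)+T[:3,3]
    K=np.array([[c['fx'],0,c['cx']],[0,c['fy'],c['cy']],[0,0,1]])
    return cv2.projectPoints(np.array([[q[0],-q[1],-q[2]]]),np.zeros(3),np.zeros(3),K,np.array(c['distortion']))[0][0,0]
def tri(rs):
    A=0;b=0
    for o,d in rs:
        P=np.eye(3)-np.outer(d,d);A=A+P;b=b+P@o
    p=np.linalg.solve(A,b); return p,[np.linalg.norm((np.eye(3)-np.outer(d,d))@(p-o)) for o,d in rs]
HUE={'red':[(0,6),(174,180)],'yellow':[(18,32)],'green':[(50,80)],'blue':[(105,125)]}
def mask(img,col,smin=130,vmin=60):
    hsv=cv2.cvtColor(img,cv2.COLOR_RGB2HSV)
    m=0
    for a,b in HUE[col]: m=m|cv2.inRange(hsv,(a,smin,vmin),(b,255,255))
    return m
def blobs(img,col,amin=15,**k):
    m=mask(img,col,**k)
    n,l,s,ce=cv2.connectedComponentsWithStats(m)
    return [(s[i].tolist(),ce[i].round(1).tolist(),l==i) for i in range(1,n) if s[i][4]>=amin]
E
python3 - <<'E'
from h import *
for n in ["scene","side"]:
    im=cv2.imread(f"pics/{n}0.png")[:,:,::-1].copy()
    for c in HUE:
        for s,ce,_ in blobs(im,c): print(n,c,s,ce)
E
```

```text
scene red [391, 234, 25, 14, 102] [403.0, 238.8]
scene red [242, 240, 14, 9, 73] [248.4, 244.6]
scene yellow [384, 256, 27, 18, 135] [396.6, 263.2]
scene yellow [217, 269, 15, 10, 91] [224.2, 274.4]
scene blue [50, 64, 67, 50, 2264] [85.7, 85.7]
scene blue [0, 140, 11, 23, 117] [3.1, 153.3]
scene blue [278, 209, 12, 6, 49] [283.3, 211.9]
scene blue [426, 264, 27, 17, 115] [439.3, 270.6]
side red [201, 0, 12, 8, 75] [206.3, 2.8]
side red [241, 0, 13, 6, 55] [247.1, 1.9]
side red [249, 6, 14, 13, 140] [254.9, 11.9]
side red [207, 8, 14, 13, 141] [213.6, 13.9]
side red [222, 225, 31, 23, 202] [236.6, 234.7]
side red [366, 342, 19, 16, 167] [374.9, 350.9]
side yellow [265, 212, 31, 22, 221] [279.8, 221.3]
side yellow [425, 320, 18, 16, 157] [432.8, 329.2]
side green [382, 130, 4, 5, 15] [383.5, 132.1]
side green [209, 196, 27, 15, 48] [219.5, 200.4]
side green [343, 422, 19, 17, 131] [350.9, 432.5]
side blue [251, 183, 28, 19, 121] [264.2, 189.8]
side blue [279, 358, 19, 15, 147] [289.0, 366.2]
```

```bash
python3 - <<'E'
from h import *
from rig import manip
HUE['green']=[(45,85)]
cal={n:manip.calibration(n) for n in ("scene","side")}
box={'scene':(200,190,470,300),'side':(190,170,460,460)}
R={}
for n in cal:
    im=cv2.imread(f"pics/{n}0.png")[:,:,::-1].copy()
    x0,y0,x1,y1=box[n]
    for c in HUE:
        m=mask(im,c,smin=100,vmin=40)
        z=np.zeros_like(m);z[y0:y1,x0:x1]=m[y0:y1,x0:x1]
        z=cv2.morphologyEx(z,cv2.MORPH_CLOSE,np.ones((5,5)))
        k,l,s,ce=cv2.connectedComponentsWithStats(z)
        for i in range(1,k):
            if s[i][4]<20: continue
            pts=np.argwhere(l==i)[:,::-1].astype(np.float32)
            stand=(n=='scene' and ce[i][0]>360) or (n=='side' and ce[i][1]<260)
            e=cv2.fitEllipse(cv2.convexHull(pts))
            R[n,c,stand]=e[0] if stand else ce[i]
            print(n,c,stand,s[i],ce[i].round(1),np.round(e[0],1),np.round(e[1],1))
for c in HUE:
  for st in (False,True):
    if all((n,c,st) in R for n in cal):
        p,r=tri([ray(cal[n],R[n,c,st]) for n in cal])
        print(c,st,p.round(4),np.round(r,4),[plane(cal[n],R[n,c,st],.02 if st else .039)[:2].round(4) for n in cal])
E
```

```text
scene red True [391 234  26  15 137] [403.4 239.8] [403.2 240.8] [15.  25.2]
scene red False [242 240  14   9  84] [248.5 244.6] [248.3 243.8] [ 8.8 14.3]
scene yellow True [383 256  28  18 175] [396.9 263.9] [396.6 264.7] [17.3 27.2]
scene yellow False [217 268  15  11 101] [224.4 274.2] [224.2 273.2] [10.5 15.7]
scene green False [219 210  12   7  46] [224.9 213.6] [224.8 212.9] [ 6.2 11.6]
scene green True [430 240  26  14  72] [443.9 244.6] [442.5 247.3] [14.2 25.1]
scene blue False [278 209  12   6  54] [283.6 211.8] [283.6 211. ] [ 7.4 12.1]
scene blue True [425 264  28  17 148] [438.9 270.6] [438.6 272. ] [17.2 27.8]
side red True [221 225  32  24 276] [236.7 235.6] [236.8 236.4] [23.6 31.3]
side red False [366 341  20  17 186] [374.8 350.7] [375.3 348.6] [17.4 20. ]
side yellow True [264 211  33  24 302] [280.1 222. ] [280.1 222.5] [23.6 31.6]
side yellow False [425 319  19  17 179] [433.1 329. ] [433.6 327. ] [16.9 19.5]
side green True [209 196  28  18 112] [222.  201.9] [222.5 205.5] [19.2 27.8]
side green False [342 422  21  17 177] [351.7 431.9] [351.9 429.3] [18.3 20.7]
[... 430 characters left out ...]
4553 0.1197 0.0191] [0.0012 0.0012] [array([0.458, 0.119]), array([0.4547, 0.1203])]
yellow False [ 0.6683 -0.1793  0.0301] [0.0007 0.0007] [array([ 0.6776, -0.1734]), array([ 0.6638, -0.183 ])]
yellow True [0.5357 0.1208 0.0192] [0.0014 0.0014] [array([0.5382, 0.12  ]), array([0.5349, 0.1218])]
green False [ 0.4845 -0.279   0.0324] [0. 0.] [array([ 0.4933, -0.273 ]), array([ 0.483 , -0.2814])]
green True [0.4544 0.1999 0.0189] [0.0014 0.0014] [array([0.4575, 0.199 ]), array([0.4537, 0.2006])]
blue False [ 0.4432 -0.1528  0.0338] [0. 0.] [array([ 0.4506, -0.1494]), array([ 0.4423, -0.1555])]
blue True [0.6622 0.0984 0.0404] [0.1199 0.1199] [array([0.5372, 0.1999]), array([ 0.6887, -0.0227])]
```

Seat spacing comes out at 80.2–80.4 mm with height about 19 mm, which agrees with the given sizes. The ring centroids sit low because only the near surface is seen, so I'll refine the objectives with the wrist camera. Moving it over the cluster now.

send_rows([
  [0.65,-0.02,-0.04,0,0],
  [0.65,-0.027,-0.0525,0,0],
  [0.65,-0.027,-0.0525,0,0],
  [0.65,-0.027,-0.0525,0,0],
  [0.65,-0.027,-0.0525,0,0],
  [0.65,-0.027,-0.0525,0,0],
  [0.65,-0.02,-0.04,0,0],
  [0.65,-0.012,-0.022,0,0],
])

```text
clock: 1.15
position: [0.4799, -0.2308, 0.231]
ee_rot: [-0.0, 0.824, -0.567, -0.0]
contact_force: [0.5, -0.1, 1.2]
width: 0.0552
```

```bash
python3 - <<'E'
from rig import manip
import cv2,pickle
s=manip.get_state();c=manip.calibration("wrist");im=manip.get_image("wrist")
pickle.dump(c,open("w1.pkl","wb"));cv2.imwrite("pics/w1.png",im[:,:,::-1])
print(s['clock'],s['position'],s['ee_rot'],s['width'],abs(s['qd']).max())
E
```

```text
1.15 [ 0.47989958 -0.23084422  0.23104632] [-1.97002364e-04  8.24013733e-01 -5.66569762e-01 -1.83218758e-04] 0.05517449213925319 0.3700559192509368
```

View pics/w1.png

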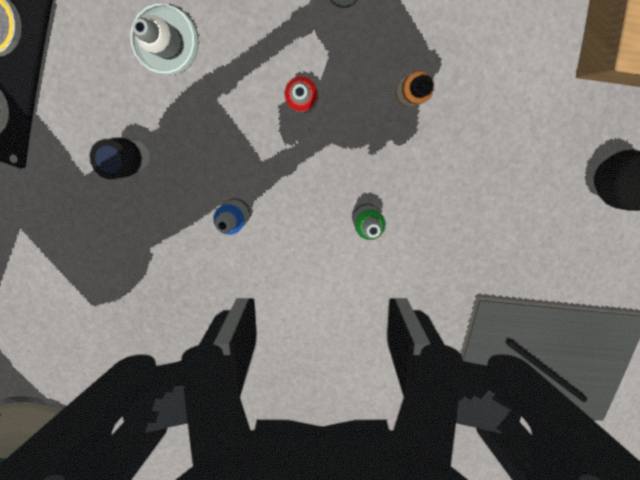

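The wrist view shows red (301,94), blue (231,217), green (370,223), white in its dish (164,40), an eyepiece (115,157) and the bottle (415,88). Yellow is just off the top edge. I'll cast rays through the lens tips onto their known heights and cross-check with the rings.

```bash
python3 - <<'E'
from h import *
import pickle
c=pickle.load(open("w1.pkl","rb"));im=cv2.imread("pics/w1.png")[:,:,::-1].copy()
H={'red':54,'green':60,'blue':62};S={'red':32,'green':36,'blue':37}
for k in H:
    m=mask(im,k,100,40)
    n,l,s,ce=cv2.connectedComponentsWithStats(m)
    i=max((i for i in range(1,n) if s[i][0]>200 and s[i][0]+s[i][2]<560),key=lambda i:s[i][4])
    hull=cv2.convexHull(np.argwhere(l==i)[:,::-1].astype(np.float32))
    e=cv2.fitEllipse(hull)
    print(k,s[i],'ell',np.round(e[0],1),np.round(e[1],1),'ring',plane(c,e[0],(S[k]+2)/1000).round(4))
for k,uv,z in [('red',(299.5,92.5),.054),('green',(373,230.5),.060),('blue',(222,225.5),.062),('dish',(164,39),.010),('white',(140,27),.0645),('eyetop',(111,158),.05),('bottle',(421,87),.066)]:
    print(k,plane(c,uv,z).round(4))
E
python3 - <<'E'
import cv2
im=cv2.imread("pics/w1.png")
a=[cv2.resize(im[y-30:y+30,x-30:x+30],(260,260),interpolation=cv2.INTER_NEAREST) for x,y in((301,94),(370,223),(231,217))]
cv2.imwrite("pics/w1c.png",cv2.hconcat(a))
E
```

```text
red [284  76  34  36 611] ell [300.7  93.7] [33.4 36. ] ring [ 0.5735 -0.1762  0.034 ]
green [355 210  30  29 348] ell [369.5 223.9] [29.1 29.2] ring [ 0.4885 -0.2763  0.038 ]
blue [214 204  31  31 384] ell [228.8 218.7] [29.3 30.8] ring [ 0.4463 -0.1514  0.039 ]
red [ 0.5727 -0.1766  0.054 ]
green [ 0.4881 -0.2768  0.06  ]
blue [ 0.4455 -0.1512  0.062 ]
dish [ 0.5768 -0.0409  0.01  ]
white [ 0.5751 -0.0449  0.0645]
eyetop [ 0.4651 -0.0387  0.05  ]
bottle [ 0.6103 -0.265   0.066 ]
```

View pics/w1c.png

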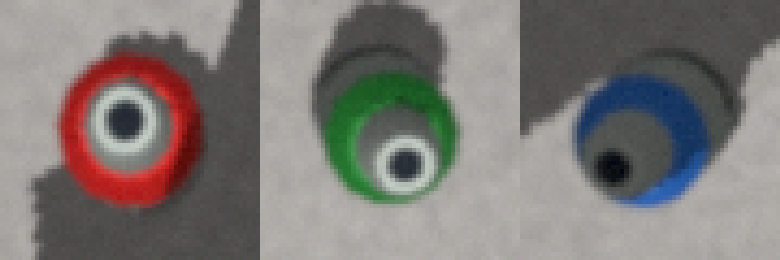

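Ring and tip estimates agree to within 1 mm. Next I'll hover over red at z ≈ 0.13 and look again.

send_rows([
  [0.65,-0.005,-0.0325,0.02,0],
  [0.65,-0.006,-0.036,0.04,0],
  [0.65,-0.0045,-0.026,0.03,0],
  [0.65,-0.002,-0.012,0.01,0],
  [0.65,0,0,0,0],
])

```text
clock: 1.82
position: [0.5719, -0.1788, 0.1309]
ee_rot: [0.0, 0.824, -0.567, -0.001]
contact_force: [-0.4, -0.0, 0.3]
width: 0.0558
```

```bash
cat > look.py <<'E'
import sys,pickle,cv2
from rig import manip
from h import *
n=sys.argv[1]
s=manip.get_state();c=manip.calibration("wrist");im=manip.get_image("wrist")
pickle.dump((s,c),open(n+".pkl","wb"));cv2.imwrite(f"pics/{n}.png",im[:,:,::-1])
print(s['clock'],s['position'].round(4),s['ee_rot'].round(4),s['width'].round(4),s['contact_force'].round(1))
E
python3 look.py w2
```

```text
Traceback (most recent call last):
  File "look.py", line 7, in <module>
    print(s['clock'],s['position'].round(4),s['ee_rot'].round(4),s['width'].round(4),s['contact_force'].round(1))
                                                                 ^^^^^^^^^^^^^^^^
AttributeError: 'float' object has no attribute 'round'
```

View pics/w2.png

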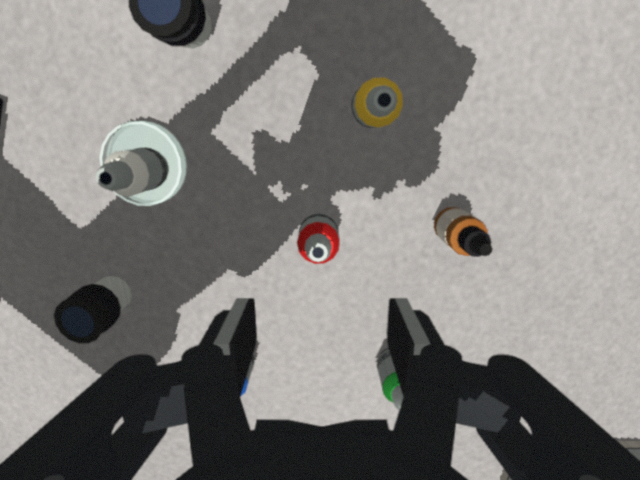

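```bash
sed -i "s/s\['width'\].round(4)/round(s['width'],4)/" look.py
cat > meas.py <<'E'
# meas.py name colour u v : lens-tip pixel approx
import sys,pickle
from h import *
n,k,u,v=sys.argv[1],sys.argv[2],float(sys.argv[3]),float(sys.argv[4])
H={'red':54,'yellow':56,'green':60,'blue':62};S={'red':32,'yellow':34,'green':36,'blue':37}
s,c=pickle.load(open(n+".pkl","rb"));im=cv2.imread(f"pics/{n}.png")[:,:,::-1].copy()
HUE['green']=[(45,85)]
m=mask(im,k,100,40);nn,l,st,ce=cv2.connectedComponentsWithStats(m)
i=min((i for i in range(1,nn) if st[i][4]>150),key=lambda i:np.hypot(ce[i][0]-u,ce[i][1]-v))
e=cv2.fitEllipse(cv2.convexHull(np.argwhere(l==i)[:,::-1].astype(np.float32)))
ring=plane(c,e[0],(S[k]+2)/1000); tip=plane(c,(u,v),H[k]/1000)
print('ring',ring.round(4),np.round(e[1],1),'tip',tip.round(4))
t=(ring+tip)/2
w,a,b,_=s['ee_rot']; X=np.array([2*a*a-1,2*a*b]);X/=np.linalg.norm(X);Y=np.array([X[1],-X[0]])
d=t[:2]-s['position'][:2];print('tool dx,dy',(d@X).round(4),(d@Y).round(4))
E
ls w2.pkl && python3 meas.py w2 red 318 252; python3 meas.py w2 yellow 385 99
```

```text
w2.pkl
ring [ 0.5736 -0.176   0.034 ] [41.7 42.2] tip [ 0.5736 -0.1762  0.054 ]
tool dx,dy -0.0019 -0.0026
ring [ 0.6711 -0.1785  0.036 ] [47.7 50.1] tip [ 0.6714 -0.1791  0.056 ]
tool dx,dy 0.0355 -0.0929
```

send_rows([
  [0.65,-0.002,-0.0025,0.03,0],
  [0.65,0,0,0.045,0],
  [0.65,0,0,0.033,0],
  [0.65,0,0,0.015,0],
  [0.65,0,0,0,0],
])

```text
clock: 2.5
position: [0.5734, -0.1766, 0.0087]
ee_rot: [0.0, 0.823, -0.568, 0.0]
contact_force: [0.0, 0.5, 0.6]
width: 0.0552
```

```bash
python3 look.py w3; python3 -c "
from rig import manip;import cv2
cv2.imwrite('pics/s3.png',cv2.resize(manip.get_image('side')[250:450,250:500,::-1],(750,600)))"
```

```text
2.5 [ 0.5734 -0.1766  0.0087] [ 1.000e-04  8.231e-01 -5.678e-01  1.000e-04] 0.0552 [0.  0.5 0.6]
```

View pics/w3.png

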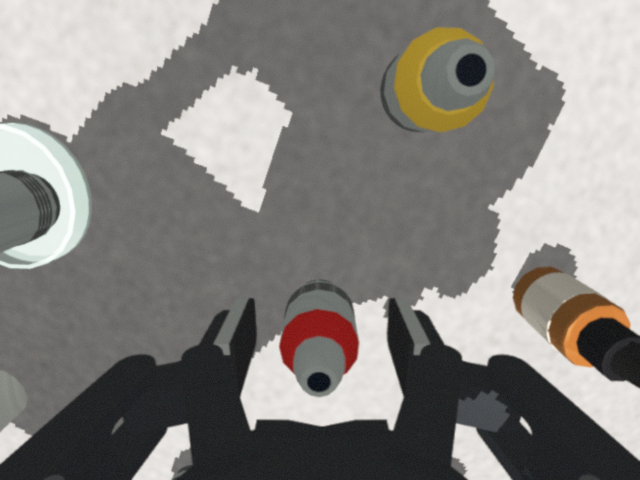

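View pics/s3.png

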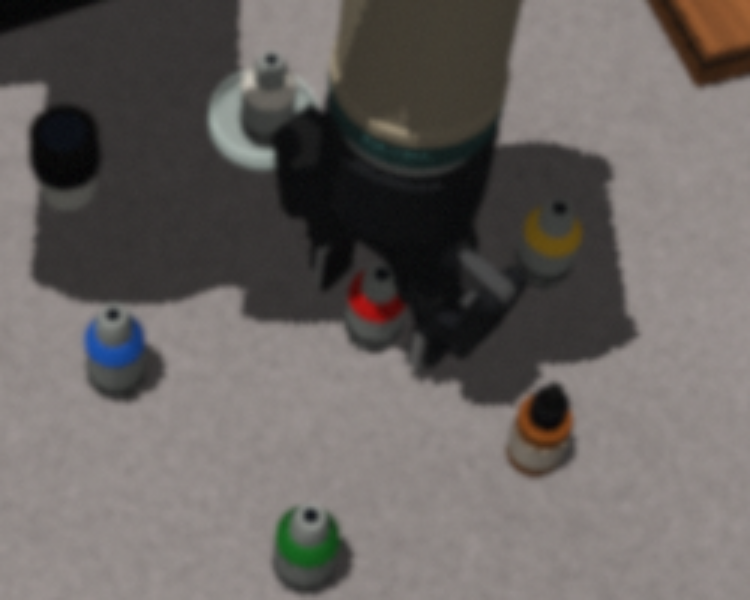

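Red stands centred between the pads at (320,340), with the fingers clear of everything else. Closing.

send_rows([
  [0.25,0,0,0,0],
  [0.25,0,0,0,0],
  [0.25,0,0,0,0],
  [0.25,0,0,0,0],
], squeeze=45)

```text
clock: 3.1
position: [0.5745, -0.1762, 0.0099]
ee_rot: [-0.0, 0.823, -0.567, 0.001]
contact_force: [-1.4, 1.4, 6.4]
width: 0.0285
```

send_rows([
  [0.25,0,0,-0.005,0],
  [0.25,0,0,-0.025,0],
  [0.25,0,0,-0.04,0],
  [0.25,0,0,-0.025,0],
  [0.25,0,0,-0.005,0],
])

```text
clock: 3.72
position: [0.5746, -0.1763, 0.11]
ee_rot: [-0.0, 0.823, -0.567, 0.002]
contact_force: [0.4, 1.3, -2.3]
width: 0.0282
```

```bash
python3 look.py w4; python3 -c "
from rig import manip;import cv2
cv2.imwrite('pics/s4.png',cv2.resize(manip.get_image('side')[200:400,250:500,::-1],(750,600)))"
```

```text
3.725 [ 0.5746 -0.1763  0.11  ] [-3.000e-04  8.234e-01 -5.675e-01  1.700e-03] 0.0282 [ 0.4  1.3 -2.3]
```

View pics/w4.png

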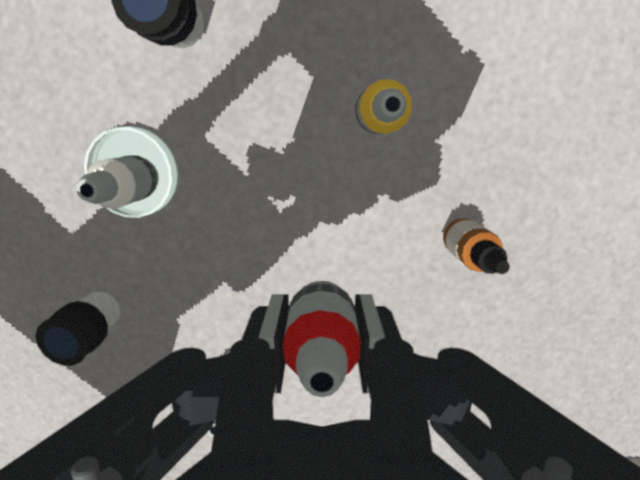

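View pics/s4.png

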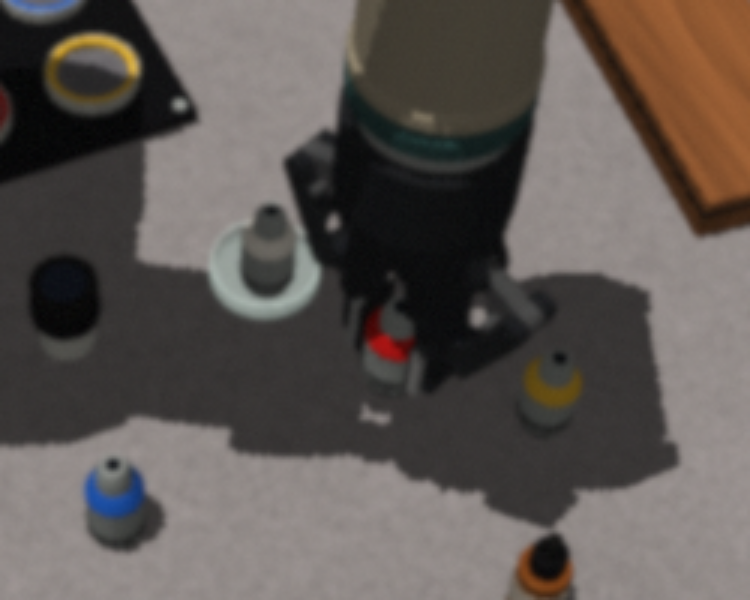

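The side view shows red held upright with its foot clear of the bench. Carrying it towards the red seat.

send_rows([
  [0.25,-0.03,0.0005,0,0],
  [0.25,-0.05,0.001,0,0],
  [0.25,-0.058,0.001,0,0],
  [0.25,-0.058,0.001,0,0],
  [0.25,-0.058,0.001,0,0],
  [0.25,-0.042,0.001,0,0],
  [0.25,-0.023,0.0005,0,0],
  [0.25,0,0,0,0],
])

```text
clock: 4.82
position: [0.4525, 0.1211, 0.1069]
ee_rot: [0.001, 0.824, -0.566, -0.001]
contact_force: [-0.6, -0.3, -2.5]
width: 0.0278
```

```bash
python3 look.py w5
```

```text
4.825 [0.4525 0.1211 0.1069] [ 0.0012  0.8242 -0.5663 -0.0013] 0.0278 [-0.6 -0.3 -2.5]
```

View pics/w5.png

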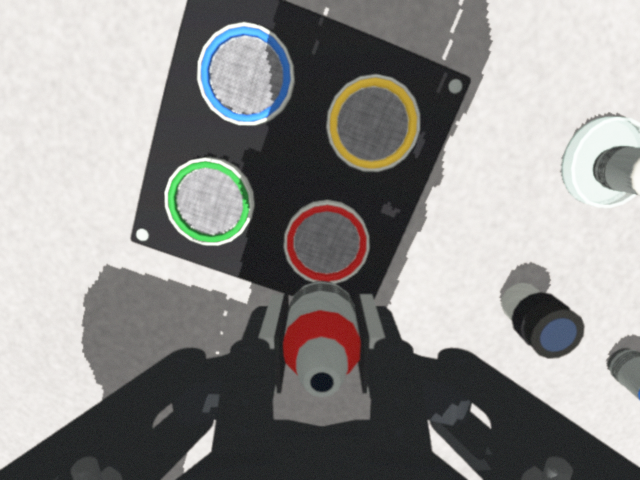

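All four seats are in view: blue (246,74), yellow (373,123), green (209,202) and red (327,241). I'll fit ellipses to the collars.

```bash
python3 - <<'E'
from h import *
import pickle
s,c=pickle.load(open("w5.pkl","rb"));im=cv2.imread("pics/w5.png")[:,:,::-1].copy()
A={'red':(327,241),'yellow':(373,123),'green':(209,202),'blue':(246,74)}
HUE['green']=[(45,85)];HUE['blue']=[(98,125)]
P={}
for k,(u,v) in A.items():
    m=mask(im,k,90,40);w=np.zeros_like(m);cv2.circle(w,(u,v),55 if k!='red' else 46,255,-1);m&=w
    if k=='red': m[284:]=0
    m=cv2.morphologyEx(m,cv2.MORPH_CLOSE,np.ones((3,3)))
    h=cv2.convexHull(np.argwhere(m>0)[:,::-1].astype(np.float32));e=cv2.fitEllipse(h)
    # plane points of hull -> circle centre
    q=np.array([plane(c,tuple(p[0]),.021)[:2] for p in h])
    ctr,r=cv2.minEnclosingCircle((q*1000).astype(np.float32))
    P[k]=plane(c,e[0],.021)[:2]
    print(k,np.round(e[0],1),np.round(e[1],1),P[k].round(4),'mec',np.round(ctr,1),round(r,1))
print(np.mean(list(P.values()),0))
for a,b in [('red','yellow'),('red','green'),('yellow','blue'),('green','blue')]: print(a,b,(P[b]-P[a]).round(4))
E
```

```text
red [326.2 242.9] [76.2 80. ] [0.4589 0.1198] mec [458.1 119.5] 26.1
yellow [373.  122.7] [86.9 91. ] [0.5384 0.1209] mec [537.8 120.6] 26.1
green [208.1 201.5] [76.9 83.4] [0.4577 0.1993] mec [456.9 199.2] 25.9
blue [245.2  73.8] [88.9 95.1] [0.5373 0.2003] mec [536.6 200.2] 26.1
[0.49804628 0.16008763]
red yellow [0.0795 0.0011]
red green [-0.0012  0.0795]
yellow blue [-0.0011  0.0794]
green blue [0.0796 0.001 ]
```

Seat spacing measures 79.5 mm against the given 80. Descending to a few mm above the seat floor.

send_rows([
  [0.25,0.003,-0.004,0.015,0],
  [0.25,0,0,0.03,0],
  [0.25,0,0,0.022,0],
  [0.25,0,0,0.01,0],
  [0.25,0,0,0.002,0],
  [0.25,0,0,0,0],
])

```text
clock: 5.62
position: [0.46, 0.1184, 0.0295]
ee_rot: [-0.0, 0.823, -0.568, 0.0]
contact_force: [-0.1, 0.9, -2.4]
width: 0.0274
```

```bash
python3 look.py w6; python3 -c "
from rig import manip;import cv2
cv2.imwrite('pics/s6.png',cv2.resize(manip.get_image('side')[150:290,170:345,::-1],(750,600)))"
```

```text
5.625 [0.46   0.1184 0.0295] [-3.000e-04  8.232e-01 -5.677e-01  4.000e-04] 0.0274 [-0.1  0.9 -2.4]
```

View pics/w6.png

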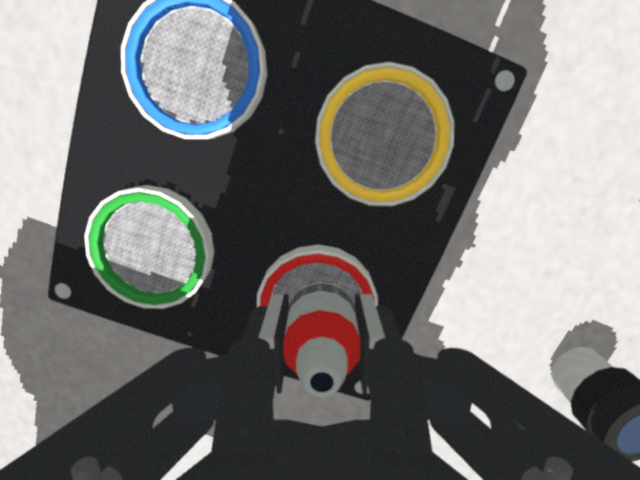

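View pics/s6.png

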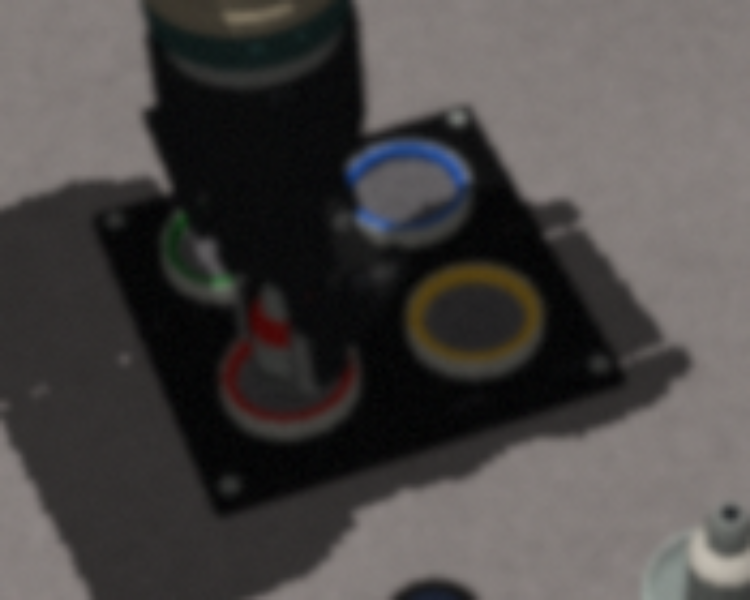

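The side view shows red inside its collar, just above the floor. Lowering the last few mm gently.

send_rows([
  [0.25,-0.0015,0.0015,0.0015,0],
  [0.25,0,0,0.001,0],
  [0.25,0,0,0.001,0],
  [0.25,0,0,0,0],
])

```text
clock: 6.22
position: [0.4574, 0.1196, 0.0259]
ee_rot: [-0.0, 0.823, -0.568, 0.0]
contact_force: [-0.9, 0.2, -0.5]
width: 0.0281
```

send_rows([
  [0.25,0,0,0.0007,0],
  [0.25,0,0,0,0],
  [0.25,0,0,0,0],
])

```text
clock: 6.6
position: [0.4574, 0.1196, 0.0259]
ee_rot: [-0.0, 0.823, -0.568, 0.0]
contact_force: [-1.9, 0.3, 6.7]
width: 0.0278
```

The contact force rose to +6.7 N, so it's seated. Releasing.

send_rows([
  [0.42,0,0,0,0],
  [0.5,0,0,0,0],
  [0.6,0,0,0,0],
  [0.6,0,0,-0.02,0],
  [0.6,0,0,-0.05,0],
  [0.6,0,0,-0.04,0],
])

```text
clock: 7.35
position: [0.4576, 0.1195, 0.1365]
ee_rot: [-0.0, 0.823, -0.568, 0.0]
contact_force: [1.3, 0.6, 0.9]
width: 0.0514
```

```bash
python3 look.py w7
```

```text
7.35 [0.4576 0.1195 0.1365] [-1.000e-04  8.233e-01 -5.676e-01  2.000e-04] 0.0514 [1.3 0.6 0.9]
```

View pics/w7.png

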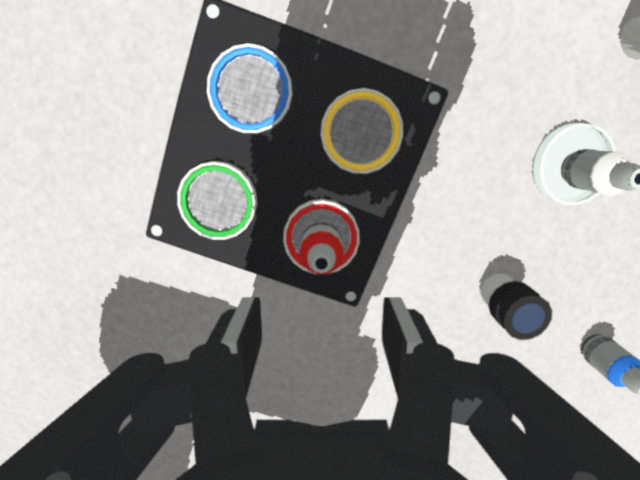

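Red stands upright inside its collar at (321,250). Now yellow.

send_rows([
  [0.65,0.04,-0.01,0,0],
  [0.65,0.0585,-0.0155,0,0],
  [0.65,0.0585,-0.0155,0,0],
  [0.65,0.0585,-0.0155,0,0],
  [0.65,0.0585,-0.0155,0,0],
  [0.65,0.05,-0.0135,0,0],
  [0.65,0.0308,-0.008,0,0],
  [0.65,0,0,0.01,0],
])

```text
clock: 8.4
position: [0.6727, -0.1815, 0.1245]
ee_rot: [-0.0, 0.823, -0.569, 0.001]
contact_force: [-0.9, 0.6, -0.2]
width: 0.0559
```

```bash
python3 look.py w8
```

```text
8.4 [ 0.6727 -0.1815  0.1245] [-0.      0.8226 -0.5686  0.0012] 0.0559 [-0.9  0.6 -0.2]
```

View pics/w8.png

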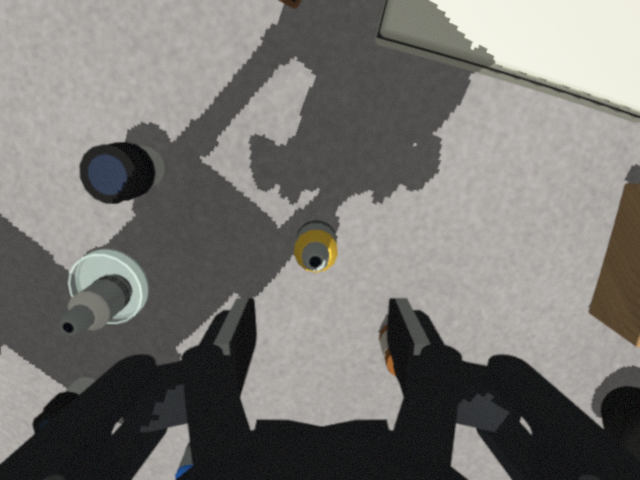

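Yellow's lens is at (316,262), with the bottle off to the side.

```bash
python3 meas.py w8 yellow 316 262
```

```text
ring [ 0.6715 -0.1784  0.036 ] [43.  43.5] tip [ 0.6709 -0.1793  0.056 ]
tool dx,dy -0.003 0.0005
```

send_rows([
  [0.65,-0.003,0.0005,0.03,0],
  [0.65,0,0,0.045,0],
  [0.65,0,0,0.03,0],
  [0.65,0,0,0.0115,0],
  [0.65,0,0,0,0],
])

```text
clock: 9.07
position: [0.6688, -0.1752, 0.0082]
ee_rot: [0.0, 0.824, -0.567, -0.001]
contact_force: [-0.7, 0.1, 0.1]
width: 0.0552
```

```bash
python3 look.py w9
```

```text
9.075 [ 0.6688 -0.1752  0.0082] [ 2.000e-04  8.235e-01 -5.673e-01 -8.000e-04] 0.0552 [-0.7  0.1  0.1]
```

View pics/w9.png

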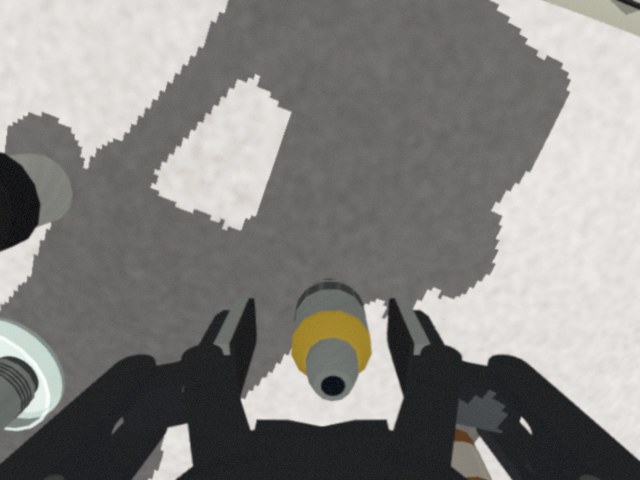

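Yellow sits about 3.8 mm to tool +x, because the hover pose hadn't settled. I'll correct and then close.

send_rows([
  [0.65,0.004,-0.001,0,0],
  [0.65,0,0,0,0],
  [0.25,0,0,0,0],
  [0.25,0,0,0,0],
  [0.25,0,0,0,0],
  [0.25,0,0,0,0],
])

```text
clock: 9.88
position: [0.672, -0.1795, 0.0093]
ee_rot: [-0.0, 0.823, -0.568, 0.0]
contact_force: [-1.2, 1.0, 6.5]
width: 0.0281
```

send_rows([
  [0.25,0,0,-0.005,0],
  [0.25,0,0,-0.025,0],
  [0.25,0,0,-0.045,0],
  [0.25,0,0,-0.025,0],
  [0.25,0,0,0,0],
])

```text
clock: 10.5
position: [0.6732, -0.1801, 0.1106]
ee_rot: [-0.0, 0.823, -0.567, 0.002]
contact_force: [0.2, 0.4, -2.6]
width: 0.0282
```

```bash
python3 look.py w10
```

```text
10.5 [ 0.6732 -0.1801  0.1106] [-4.000e-04  8.234e-01 -5.675e-01  2.300e-03] 0.0282 [ 0.2  0.4 -2.6]
```

View pics/w10.png

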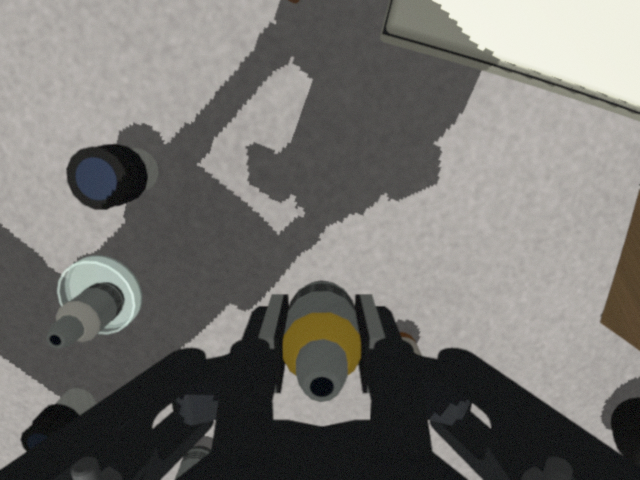

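Yellow is held upright and centred. Carrying it to the yellow seat.

send_rows([
  [0.25,-0.03,0.002,0,0],
  [0.25,-0.05,0.003,0,0],
  [0.25,-0.058,0.0035,0,0],
  [0.25,-0.058,0.0035,0,0],
  [0.25,-0.058,0.0035,0,0],
  [0.25,-0.046,0.0025,0,0],
  [0.25,-0.028,0.0015,0,0],
  [0.25,0,0,0,0],
])

```text
clock: 11.55
position: [0.5342, 0.1216, 0.1065]
ee_rot: [0.001, 0.824, -0.566, -0.002]
contact_force: [-0.5, -0.8, -2.2]
width: 0.028
```

send_rows([
  [0.25,0,0,0,0],
])

```text
clock: 11.68
position: [0.5365, 0.1196, 0.1073]
ee_rot: [0.001, 0.823, -0.567, -0.0]
contact_force: [0.9, -0.2, -1.2]
width: 0.0281
```

```bash
python3 look.py w11
```

```text
11.675 [0.5365 0.1196 0.1073] [ 9.000e-04  8.235e-01 -5.674e-01 -5.000e-04] 0.0281 [ 0.9 -0.2 -1.2]
```

View pics/w11.png

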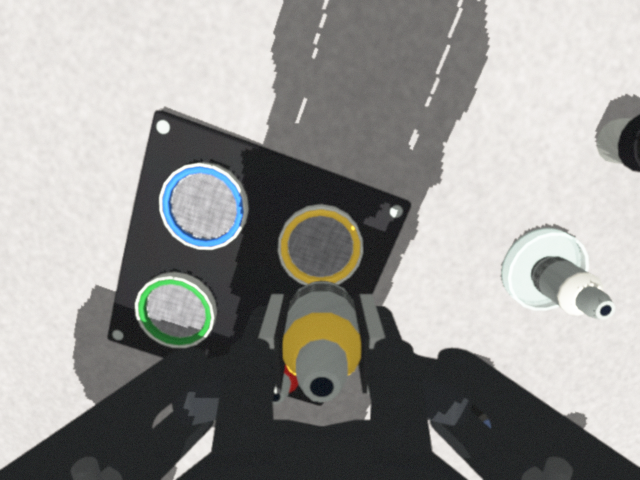

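send_rows([
  [0.25,0,0,0.015,0],
  [0.25,0,0,0.03,0],
  [0.25,0,0,0.022,0],
  [0.25,0,0,0.01,0],
  [0.25,0,0,0.002,0],
  [0.25,0,0,0,0],
])

```text
clock: 12.48
position: [0.5375, 0.1199, 0.0299]
ee_rot: [-0.0, 0.823, -0.568, 0.0]
contact_force: [0.9, -0.3, -1.3]
width: 0.0278
```

```bash
python3 look.py w12
```

```text
12.475 [0.5375 0.1199 0.0299] [-3.000e-04  8.233e-01 -5.677e-01  4.000e-04] 0.0278 [ 0.9 -0.3 -1.3]
```

View pics/w12.png

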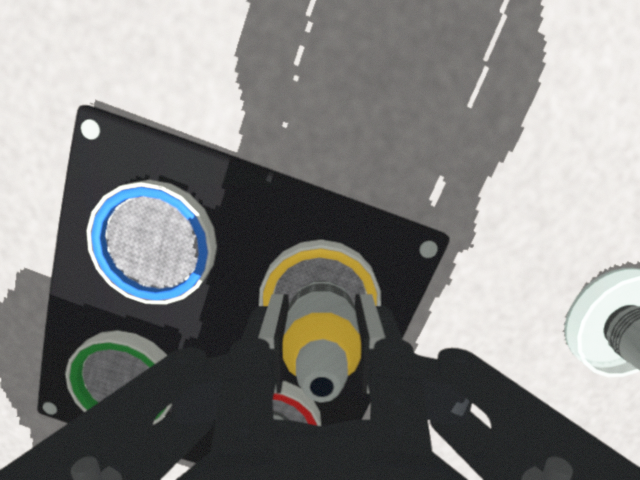

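Yellow is centred over its collar, object at x ≈ 321 against the collar's 320. Lowering gently.

send_rows([
  [0.25,0,0,0.0015,0],
  [0.25,0,0,0.001,0],
  [0.25,0,0,0.001,0],
  [0.25,0,0,0.0005,0],
  [0.25,0,0,0,0],
  [0.25,0,0,0,0],
])

```text
clock: 13.28
position: [0.537, 0.1201, 0.0256]
ee_rot: [0.0, 0.823, -0.568, 0.0]
contact_force: [0.0, 0.6, -1.8]
width: 0.0282
```

send_rows([
  [0.25,0,0,0.0007,0],
  [0.25,0,0,0,0],
  [0.25,0,0,0,0],
])

```text
clock: 13.65
position: [0.537, 0.1201, 0.0253]
ee_rot: [-0.0, 0.823, -0.568, 0.0]
contact_force: [-0.4, -0.3, 3.4]
width: 0.0279
```

Contact (+3.4 N). Releasing and retreating.

send_rows([
  [0.42,0,0,0,0],
  [0.5,0,0,0,0],
  [0.6,0,0,0,0],
  [0.6,0,0,-0.02,0],
  [0.6,0,0,-0.05,0],
  [0.6,0,0,-0.04,0],
])

```text
clock: 14.4
position: [0.5372, 0.1201, 0.1363]
ee_rot: [-0.0, 0.823, -0.568, 0.0]
contact_force: [0.4, 0.5, 0.1]
width: 0.0514
```

```bash
python3 look.py w13
```

```text
14.4 [0.5372 0.1201 0.1363] [-2.000e-04  8.234e-01 -5.675e-01  3.000e-04] 0.0514 [0.4 0.5 0.1]
```

View pics/w13.png

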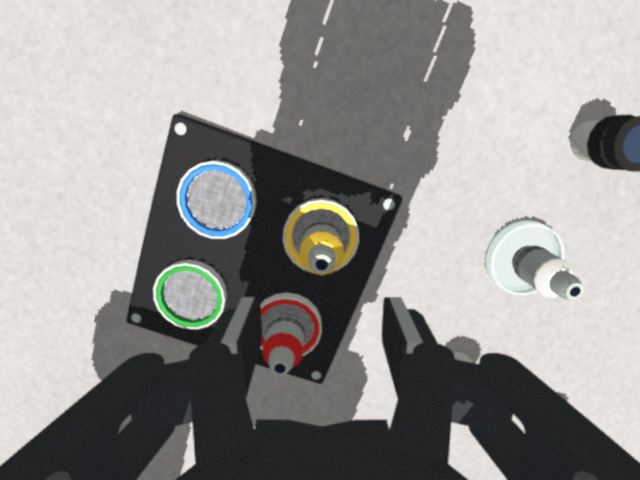

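Yellow stands upright in its collar at (322,250), and red is still in its own. Now green.

send_rows([
  [0.65,0.03,0.016,0,0],
  [0.65,0.052,0.0275,0,0],
  [0.65,0.052,0.0275,0,0],
  [0.65,0.052,0.0275,0,0],
  [0.65,0.052,0.0275,0,0],
  [0.65,0.052,0.0275,0,0],
  [0.65,0.04,0.021,0,0],
  [0.65,0.0234,0.0123,0,0],
])

```text
clock: 15.45
position: [0.4876, -0.2792, 0.1346]
ee_rot: [0.0, 0.823, -0.568, 0.0]
contact_force: [-0.3, -0.1, 0.6]
width: 0.0556
```

send_rows([
  [0.65,0,0,0.01,0],
  [0.65,0,0,0,0],
])

```text
clock: 15.7
position: [0.4871, -0.2753, 0.1235]
ee_rot: [-0.0, 0.823, -0.568, -0.002]
contact_force: [0.2, -0.3, -1.2]
width: 0.0551
```

```bash
python3 look.py w14
```

```text
15.7 [ 0.4871 -0.2753  0.1235] [-3.000e-04  8.233e-01 -5.676e-01 -1.800e-03] 0.0551 [ 0.2 -0.3 -1.2]
```

View pics/w14.png

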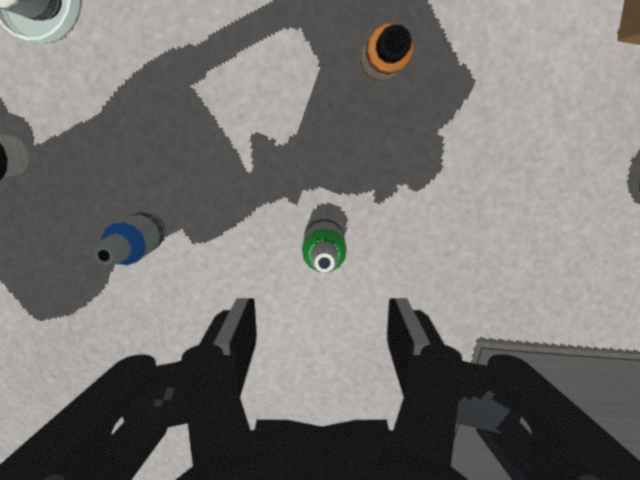

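Green's lens is at (324,262), between the jaws' lines, and blue's is at (103,255).

```bash
python3 meas.py w14 green 324 262;python3 meas.py w14 blue 103 255
```

```text
ring [ 0.4885 -0.2766  0.038 ] [42.3 43. ] tip [ 0.4884 -0.2767  0.06  ]
tool dx,dy 0.0017 -0.0008
ring [ 0.4463 -0.1511  0.039 ] [40.1 45.5] tip [ 0.4457 -0.1508  0.062 ]
tool dx,dy -0.1309 -0.0058
```

send_rows([
  [0.65,0.0015,-0.0005,0.03,0],
  [0.65,0,0,0.045,0],
  [0.65,0,0,0.03,0],
  [0.65,0,0,0.011,0],
  [0.65,0,0,0,0],
  [0.65,0,0,0,0],
])

```text
clock: 16.5
position: [0.4902, -0.2783, 0.0102]
ee_rot: [0.0, 0.823, -0.567, 0.001]
contact_force: [-0.1, 0.1, 0.3]
width: 0.0552
```

```bash
python3 look.py w15
```

```text
16.5 [ 0.4902 -0.2783  0.0102] [ 0.      0.8235 -0.5673  0.0014] 0.0552 [-0.1  0.1  0.3]
```

View pics/w15.png

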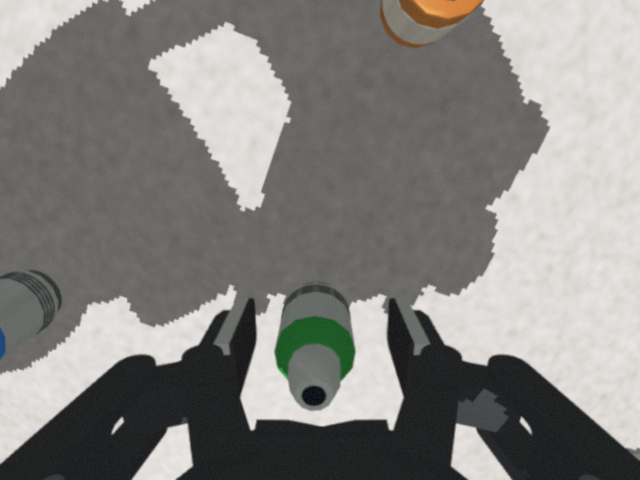

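Green is 2 mm left of centre. I'll correct and then close.

send_rows([
  [0.65,-0.002,0.001,0.001,0],
  [0.65,0,0,0,0],
  [0.25,0,0,0,0],
  [0.25,0,0,0,0],
  [0.25,0,0,0,0],
  [0.25,0,0,0,0],
])

```text
clock: 17.3
position: [0.4876, -0.2766, 0.0083]
ee_rot: [0.0, 0.823, -0.568, 0.0]
contact_force: [-0.6, 0.1, 5.1]
width: 0.0282
```

send_rows([
  [0.25,0,0,-0.005,0],
  [0.25,0,0,-0.025,0],
  [0.25,0,0,-0.045,0],
  [0.25,0,0,-0.025,0],
  [0.25,0,0,0,0],
])

```text
clock: 17.92
position: [0.4886, -0.2771, 0.1096]
ee_rot: [0.0, 0.823, -0.567, 0.002]
contact_force: [0.9, 0.0, -1.1]
width: 0.0283
```

```bash
python3 look.py w16
```

```text
17.925 [ 0.4886 -0.2771  0.1096] [ 0.      0.8234 -0.5675  0.0021] 0.0283 [ 0.9  0.  -1.1]
```

View pics/w16.png

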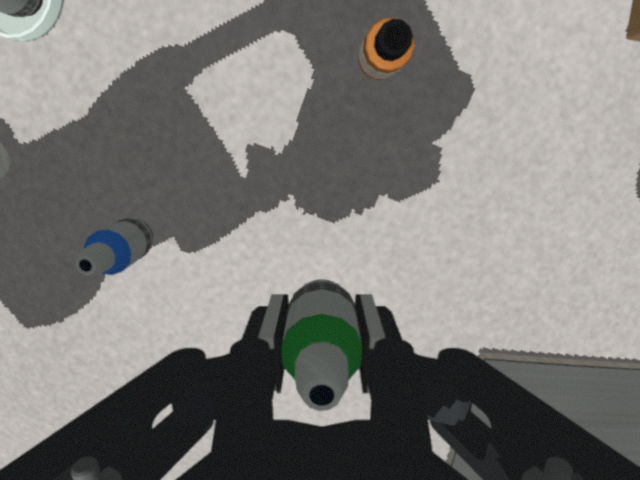

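Green is held upright. Carrying it to the green seat.

send_rows([
  [0.25,-0.03,-0.0092,0,0],
  [0.25,-0.055,-0.0169,0,0],
  [0.25,-0.056,-0.0172,0,0],
  [0.25,-0.056,-0.0172,0,0],
  [0.25,-0.056,-0.0172,0,0],
  [0.25,-0.056,-0.0172,0,0],
  [0.25,-0.056,-0.0172,0,0],
  [0.25,-0.05,-0.0153,0,0],
])

```text
clock: 18.98
position: [0.457, 0.1585, 0.106]
ee_rot: [0.001, 0.823, -0.567, -0.001]
contact_force: [0.5, 0.0, -1.3]
width: 0.0285
```

send_rows([
  [0.25,-0.0412,-0.0125,0,0],
  [0.25,0,0,0,0],
  [0.25,0,0,0,0],
])

```text
clock: 19.35
position: [0.4547, 0.1991, 0.1064]
ee_rot: [0.002, 0.824, -0.567, -0.001]
contact_force: [0.3, -0.4, -1.6]
width: 0.0281
```

```bash
python3 look.py w17
```

```text
19.35 [0.4547 0.1991 0.1064] [ 1.600e-03  8.236e-01 -5.672e-01 -8.000e-04] 0.0281 [ 0.3 -0.4 -1.6]
```

View pics/w17.png

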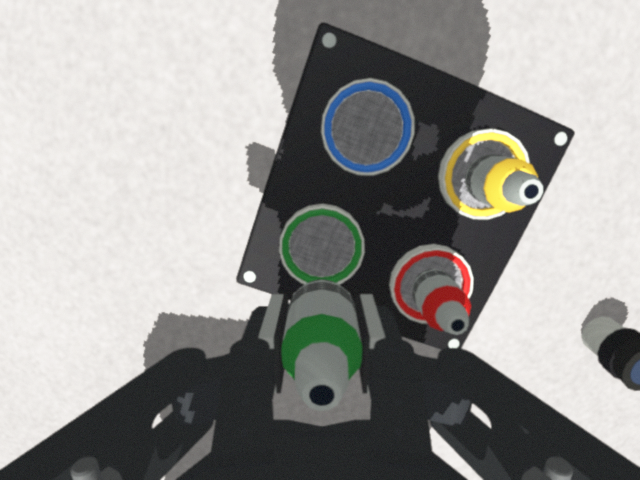

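Centred over the green collar at (321,245). Descending.

send_rows([
  [0.25,0,-0.001,0.015,0],
  [0.25,0,0,0.03,0],
  [0.25,0,0,0.022,0],
  [0.25,0,0,0.01,0],
  [0.25,0,0,0.002,0],
  [0.25,0,0,0,0],
])

```text
clock: 20.15
position: [0.4574, 0.2, 0.0292]
ee_rot: [-0.0, 0.823, -0.568, 0.0]
contact_force: [-0.4, 0.0, -1.2]
width: 0.0283
```

```bash
python3 look.py w18
```

```text
20.15 [0.4574 0.2    0.0292] [-3.000e-04  8.232e-01 -5.677e-01  3.000e-04] 0.0283 [-0.4  0.  -1.2]
```

View pics/w18.png

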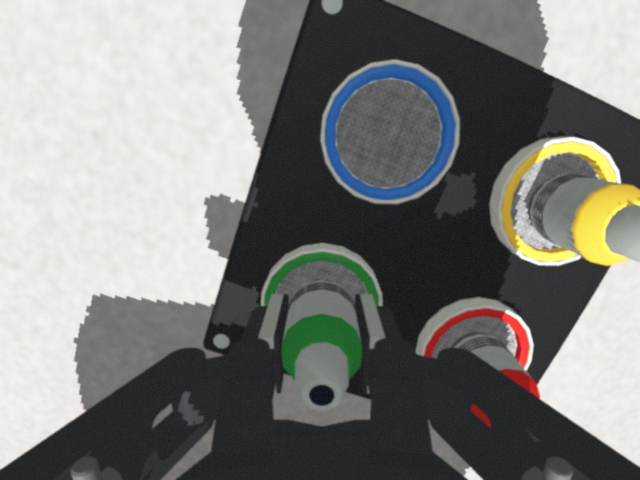

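send_rows([
  [0.25,0,0,0.0015,0],
  [0.25,0,0,0.001,0],
  [0.25,0,0,0.001,0],
  [0.25,0,0,0.0007,0],
  [0.25,0,0,0,0],
  [0.25,0,0,0,0],
])

```text
clock: 20.95
position: [0.4568, 0.2001, 0.0246]
ee_rot: [0.0, 0.823, -0.568, 0.0]
contact_force: [0.7, 0.3, -1.2]
width: 0.0283
```

send_rows([
  [0.25,0,0,0.0007,0],
  [0.25,0,0,0,0],
  [0.25,0,0,0,0],
])

```text
clock: 21.32
position: [0.4569, 0.2001, 0.0243]
ee_rot: [-0.0, 0.823, -0.568, 0.0]
contact_force: [-2.2, -0.2, 3.3]
width: 0.0281
```

Contact (+3.3 N). Releasing.

send_rows([
  [0.42,0,0,0,0],
  [0.48,0,0,0,0],
  [0.52,0,0,0,0],
  [0.52,0,0,-0.02,0],
  [0.52,0,0,-0.05,0],
  [0.52,0,0,-0.04,0],
])

```text
clock: 22.08
position: [0.457, 0.2001, 0.1354]
ee_rot: [-0.0, 0.823, -0.568, 0.0]
contact_force: [0.1, 0.1, 0.4]
width: 0.0444
```

```bash
python3 look.py w19
```

```text
22.075 [0.457  0.2001 0.1354] [-2.000e-04  8.233e-01 -5.675e-01  2.000e-04] 0.0444 [0.1 0.1 0.4]
```

View pics/w19.png

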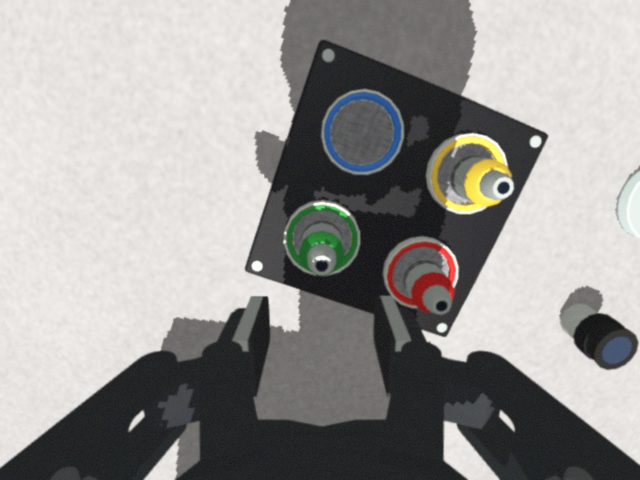

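Green stands upright in its collar. Now blue.

send_rows([
  [0.6,0.03,0.0125,0,0],
  [0.65,0.0535,0.0223,0,0],
  [0.65,0.0535,0.0223,0,0],
  [0.65,0.0535,0.0223,0,0],
  [0.65,0.0535,0.0223,0,0],
  [0.65,0.05,0.0209,0,0],
  [0.65,0.0302,0.0126,0,0],
  [0.65,0,0,0.008,0],
])

```text
clock: 23.12
position: [0.4464, -0.1534, 0.126]
ee_rot: [0.0, 0.822, -0.569, 0.001]
contact_force: [-0.5, 0.1, 0.3]
width: 0.0554
```

send_rows([
  [0.65,0,0,0,0],
  [0.65,0,0,0,0],
])

```text
clock: 23.38
position: [0.4455, -0.1497, 0.1258]
ee_rot: [-0.0, 0.824, -0.567, -0.0]
contact_force: [0.4, 1.2, 0.0]
width: 0.0556
```

```bash
python3 look.py w20
```

```text
23.375 [ 0.4455 -0.1497  0.1258] [-1.000e-04  8.238e-01 -5.669e-01 -5.000e-04] 0.0556 [0.4 1.2 0. ]
```

View pics/w20.png

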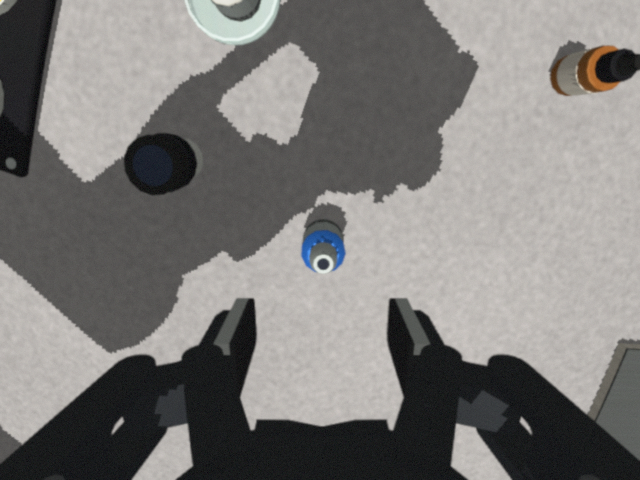

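```bash
python3 meas.py w20 blue 323 264
```

```text
ring [ 0.446  -0.1508  0.039 ] [43.  43.3] tip [ 0.4454 -0.1512  0.062 ]
tool dx,dy 0.0012 0.0003
```

send_rows([
  [0.65,0,0,0.03,0],
  [0.65,0,0,0.045,0],
  [0.65,0,0,0.03,0],
  [0.65,0,0,0.0125,0],
  [0.65,0,0,0,0],
  [0.65,0,0,0,0],
])

```text
clock: 24.18
position: [0.4469, -0.1513, 0.0096]
ee_rot: [-0.0, 0.823, -0.567, 0.001]
contact_force: [0.1, 0.2, 0.7]
width: 0.0556
```

```bash
python3 look.py w21
```

```text
24.175 [ 0.4469 -0.1513  0.0096] [-1.000e-04  8.235e-01 -5.673e-01  1.200e-03] 0.0556 [0.1 0.2 0.7]
```

View pics/w21.png

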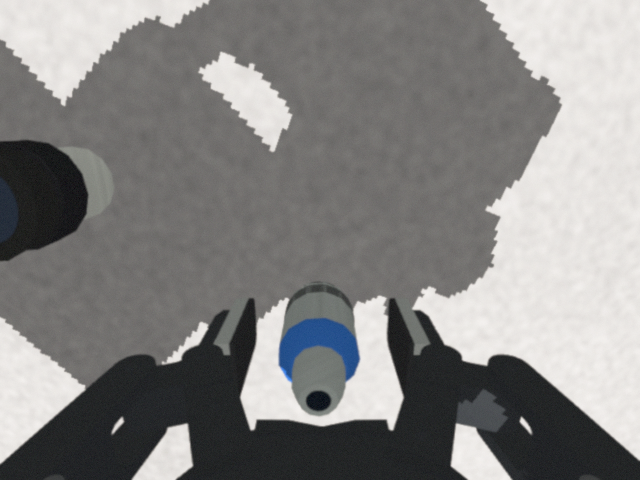

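Blue is centred to within 1 mm at x ≈ 318. Closing and lifting.

send_rows([
  [0.65,-0.0005,0,0.001,0],
  [0.25,0,0,0,0],
  [0.25,0,0,0,0],
  [0.25,0,0,0,0],
  [0.25,0,0,0,0],
])

```text
clock: 24.85
position: [0.4457, -0.1506, 0.008]
ee_rot: [-0.0, 0.823, -0.568, 0.0]
contact_force: [-1.3, 0.7, 5.6]
width: 0.0284
```

send_rows([
  [0.25,0,0,-0.005,0],
  [0.25,0,0,-0.025,0],
  [0.25,0,0,-0.045,0],
  [0.25,0,0,-0.025,0],
  [0.25,0,0,0,0],
])

```text
clock: 25.48
position: [0.4469, -0.1512, 0.1091]
ee_rot: [-0.0, 0.823, -0.568, 0.002]
contact_force: [0.1, 0.1, -1.6]
width: 0.0285
```

```bash
python3 look.py w22
```

```text
25.475 [ 0.4469 -0.1512  0.1091] [-3.000e-04  8.233e-01 -5.675e-01  2.300e-03] 0.0285 [ 0.1  0.1 -1.6]
```

View pics/w22.png

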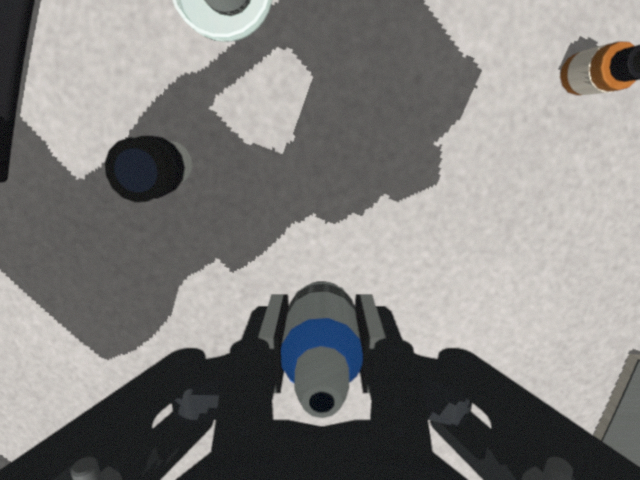

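Blue is held upright. Carrying it to the blue seat.

send_rows([
  [0.25,-0.025,-0.0176,-0.005,0],
  [0.25,-0.047,-0.0331,0,0],
  [0.25,-0.047,-0.0331,0,0],
  [0.25,-0.047,-0.0331,0,0],
  [0.25,-0.047,-0.0331,0,0],
  [0.25,-0.047,-0.0331,0,0],
  [0.25,-0.0364,-0.0257,0,0],
  [0.25,0,0,0,0],
])

```text
clock: 26.52
position: [0.5348, 0.2035, 0.11]
ee_rot: [0.001, 0.824, -0.566, -0.001]
contact_force: [-0.3, -0.6, -1.2]
width: 0.0283
```

send_rows([
  [0.25,0,0,0.005,0],
  [0.25,0,0,0,0],
])

```text
clock: 26.78
position: [0.534, 0.1993, 0.106]
ee_rot: [0.001, 0.823, -0.568, -0.001]
contact_force: [-0.7, -0.3, -1.1]
width: 0.0281
```

```bash
python3 look.py w23
```

```text
26.775 [0.534  0.1993 0.106 ] [ 0.0015  0.823  -0.5681 -0.001 ] 0.0281 [-0.7 -0.3 -1.1]
```

View pics/w23.png

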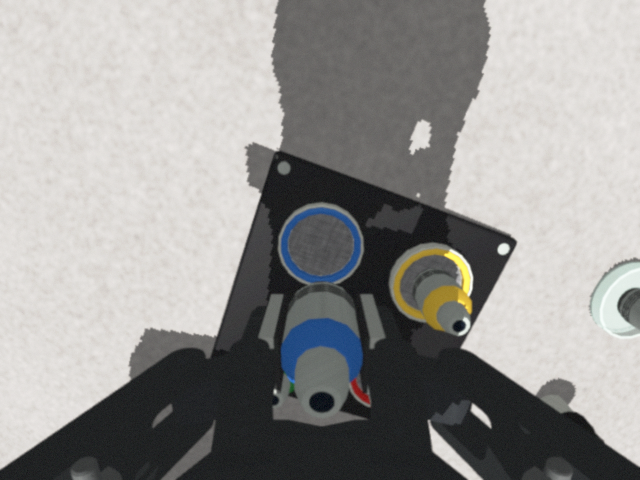

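Centred on the blue collar at (321,244). Descending.

send_rows([
  [0.25,0,-0.001,0.015,0],
  [0.25,0,0,0.03,0],
  [0.25,0,0,0.022,0],
  [0.25,0,0,0.01,0],
  [0.25,0,0,0.002,0],
  [0.25,0,0,0,0],
])

```text
clock: 27.58
position: [0.5368, 0.2011, 0.029]
ee_rot: [-0.0, 0.823, -0.568, 0.0]
contact_force: [-0.2, -0.6, -1.3]
width: 0.0282
```

```bash
python3 look.py w24
```

```text
27.575 [0.5368 0.2011 0.029 ] [-4.000e-04  8.233e-01 -5.676e-01  4.000e-04] 0.0282 [-0.2 -0.6 -1.3]
```

View pics/w24.png

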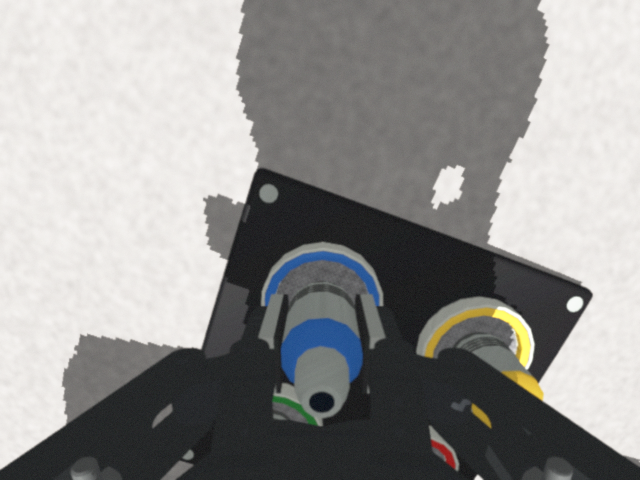

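Blue is inside its collar, centred. Lowering.

send_rows([
  [0.25,0,0,0.0015,0],
  [0.25,0,0,0.001,0],
  [0.25,0,0,0.001,0],
  [0.25,0,0,0.0007,0],
  [0.25,0,0,0,0],
  [0.25,0,0,0,0],
])

```text
clock: 28.38
position: [0.5362, 0.2011, 0.0243]
ee_rot: [0.0, 0.823, -0.568, 0.0]
contact_force: [0.7, 0.0, -0.7]
width: 0.0285
```

send_rows([
  [0.25,0,0,0.0006,0],
  [0.25,0,0,0,0],
  [0.25,0,0,0,0],
])

```text
clock: 28.75
position: [0.5363, 0.2011, 0.024]
ee_rot: [-0.0, 0.823, -0.568, 0.0]
contact_force: [-0.8, -0.2, 3.1]
width: 0.0283
```

Contact (+3.1 N). Releasing, retreating up and well clear so the cameras see the stand.

send_rows([
  [0.42,0,0,0,0],
  [0.48,0,0,0,0],
  [0.52,0,0,0,0],
  [0.52,0,0,-0.02,0],
  [0.52,0,0,-0.05,0],
  [0.52,0,0,-0.05,0],
  [0.52,0,0.03,-0.04,0],
  [0.52,0,0.05,0,0],
])

```text
clock: 29.75
position: [0.4645, 0.1732, 0.1871]
ee_rot: [-0.003, 0.823, -0.567, 0.003]
contact_force: [-0.5, -0.7, -0.5]
width: 0.0444
```

send_rows([
  [0.52,0,0.05,0,0],
  [0.52,0,0.02,0,0],
  [0.52,0,0,0,0],
])

```text
clock: 30.12
position: [0.3957, 0.1476, 0.184]
ee_rot: [-0.001, 0.823, -0.568, 0.0]
contact_force: [0.5, 0.5, -0.5]
width: 0.0446
```

```bash
python3 look.py w25; python3 -c "
from rig import manip;import cv2
cv2.imwrite('pics/s25.png',manip.get_image('side')[:,:,::-1]);cv2.imwrite('pics/c25.png',cv2.resize(manip.get_image('scene')[180:330,180:480,::-1],(800,400)))"
```

```text
30.125 [0.3957 0.1476 0.184 ] [-5.000e-04  8.232e-01 -5.677e-01  5.000e-04] 0.0446 [ 0.5  0.5 -0.5]
```

View pics/w25.png

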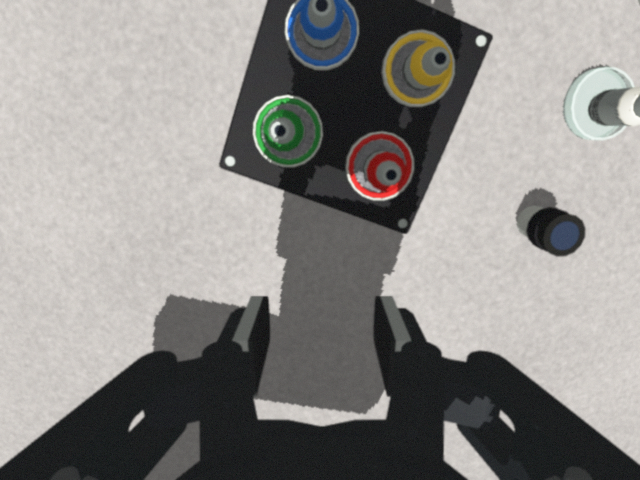

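View pics/s25.png

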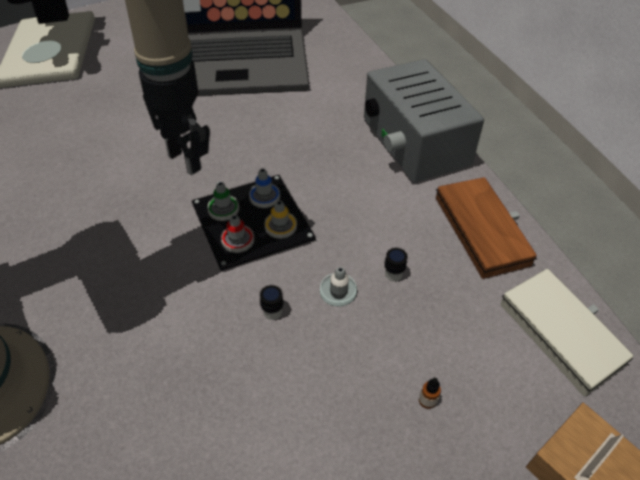

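View pics/c25.png

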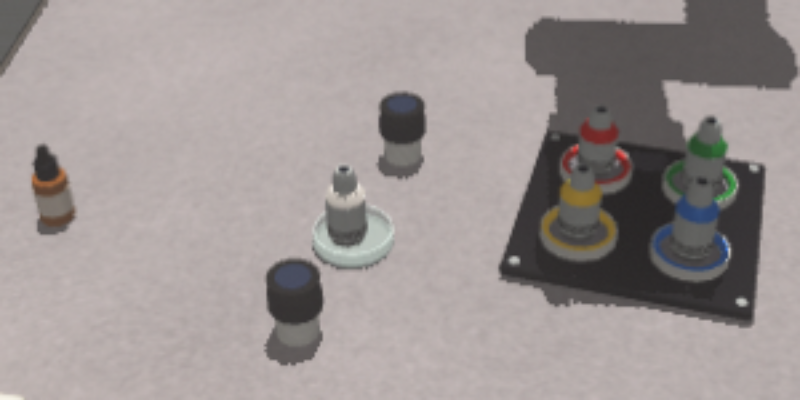

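In all three views the four objectives stand upright inside collars of their own colour. White is untouched in its dish, nothing else has moved, and the gripper is clear and open. One last numeric check of the tips against the seat centres, then hand in.

```bash
python3 - <<'E'
from h import *
import pickle
s,c=pickle.load(open("w25.pkl","rb"))
S={'red':((390,175),.070,(.4575,.1197)),'yellow':((440,58),.072,(.537,.1207)),'green':((280,129),.076,(.4565,.1993)),'blue':((321,5),.078,(.536,.2003))}
for k,(uv,z,t) in S.items(): print(k,((plane(c,uv,z)[:2]-t)*1000).round(1),'mm tip vs seat centre')
from rig import manip
print(manip.sign_off())
E
```

```text
red [-1.3 -0.4] mm tip vs seat centre
yellow [-0.4 -1.3] mm tip vs seat centre
green [1.8 0.6] mm tip vs seat centre
blue [0.  0.4] mm tip vs seat centre
the job is handed in; nothing more can be done
None
```

The red, yellow, green and blue objectives are each standing upright in the seat of their own colour. I handed the job in at about 30 s of the 96 s allowed.

- **Placing:** Each one was lowered gently until I saw contact of about 3 to 7 N, then released. The highest force reading I saw was 6.7 N.
- **Last checks:** All three camera views show the four objectives upright in their collars. Their lens tips, taken at the height they have when fully down, lie within 2 mm of the seat centres. The white-ringed objective is still in its dish, the eyepieces and bottle have not visibly moved, and the gripper is open and clear of everything.
- **Disagreements:** The first seat estimate from the fixed cameras differed from the wrist camera by about 3 mm. I used the wrist camera's values. Yellow and green were 2 to 4 mm off centre just before gripping, so I corrected the position before closing.

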